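# Slide the accessory box back onto the sewing machine's free arm

## Task

The sewing machine's accessory box is off its free arm with the lid standing open. Close the box's lid right down, then slide the box onto the free arm from the arm's open left end and push it fully home against the machine's column, so that its catch clicks in, and let go. Leave the thread reels and the tape measure where they are.

Things in the scene. Friction and masses are not known exactly. Their poses are not given: they have to be found in the camera images.
- machine: White sewing machine, fixed; 325 mm along y, 180 mm in x, 292 mm high. Origin on the worktop below the tip of its free arm, on the arm's centre line. +y points out of the arm's open end, -y along the arm to the column; -x is the machine's front; z up. The column's flat face, where the box stops, is at y = -190 mm (x -100 to +78 mm). Fully home, the box's origin is at x 0, y -190 mm here.
- beam_tip (a point): Centre of the tip of the FREE ARM, 55 mm up; axes of the machine. Level beam 190 mm long, 76 mm wide, from 25 to 85 mm above the worktop, its tip rounded in plan (22 mm corner radius), a 7 mm deep groove along each side at 43 to 56 mm height. The machine's head hangs over the arm at y = -58 to -138 mm, x = -90 to +70 mm, from 130 mm height up; the open lid does not pass it.
- accessory_box: Loose grey plastic box, 0.3 to 0.5 kg, U-shaped in plan, 157 mm (x) by 217 mm (y), 85 mm high. Origin at the bottom, in the middle of the slot's mouth; +y points from the mouth to the closed end, z up. Slot for the arm: 79 mm wide (x +-39.5 mm), 193 mm long, floor 4 mm thick, open at the top. Lidded compartment at x -103.5 to -39.5 mm; back rail at x 39.5 to 53.5 mm. Flat upright sides.
- box_mouth (a point): Middle of the slot's mouth, 42.5 mm up, axes of the box. From 24 mm inside, a 5 mm ridge on each slot wall (46 to 53 mm high) runs in the arm's side grooves, so the box can only be slid on from the arm's tip, standing on the worktop.
- box_end (a point): Centre of the box's closed-end block, half-way up (42.5 mm), axes of the box. The block is 24 mm thick (y 193 to 217 mm of the box), 157 mm wide along x, 85 mm high. It can be pinched from above across its thickness at the slot's centre line, one finger in the slot; its flat outer face (y 217 mm) can be pushed.
- box_lid (a joint): Lid angle, rad: 0 shut flat, 1.35 to 1.8 standing open at the start, stop at 1.9; a stiff little hinge (0.02 N m) holds it anywhere. Hinge line along the box's y at x -43.5 mm, 83 mm up, on the slot side. Shut, the lid (y 3 to 190 mm, 4 mm thick, top at 85 mm) reaches 60 mm toward -x from it. Close it by pushing its upper part toward the box's -x, then down.
- lid_edge (a point): Middle of the lid's free long edge, 60.5 mm from the hinge line and 96.5 mm from the mouth along the box's y; moves with the lid. A finger lip stands 7 mm beyond it.
- catch (a joint): Travel, m, of a sprung steel ball in the front side of the free arm, 160 mm from its tip: 0 fully out, 0.009 at most when pressed in. The box's slot wall presses it in over the last 30 mm of the slide (pushing past it takes 5 to 9 N); it springs back out into a window of the wall when the box is home.
- red_reel: Reel of red thread, 31 mm across, 43 mm high, standing in front of the machine. Origin at its underside. Bystander.
- blue_reel: Reel of blue thread, 31 mm across, 43 mm high, standing in front of the machine. Origin at its underside. Bystander.
- tape: Grey pocket tape measure, 29 x 65 x 64 mm, standing in front of the machine. Origin at its underside. Bystander.

How it is judged:
On the way, in this order (a step that is already met when the one before it is completed fails the run):
1. the lid is shut while the box is still off the arm (value of joint box_lid below 0.07 rad and y of accessory_box in the frame of machine above -0.05 m), for 0.2 s.
2. the box has entered the arm from its open end and stands square on it (y of accessory_box in the frame of machine between -0.185 and -0.06 m and x of accessory_box in the frame of machine between -0.006 and 0.006 m and angle between the y axis of accessory_box and the y axis of machine, either way round below 0.06 rad and height (world z) of accessory_box below 0.012 m), for 0.1 s.
At the end, for the whole second after the job is handed in: The box stands level on the worktop, square on the free arm (within 6 mm and 0.04 rad), its mouth within 3.5 mm of the column, the catch ball sprung out into its window (less than 1.5 mm pressed), the lid shut to within 0.07 rad (4 mm at its edge), everything at rest (y of accessory_box in the frame of machine below -0.1865 m and x of accessory_box in the frame of machine between -0.006 and 0.006 m and angle between the y axis of accessory_box and the y axis of machine, either way round below 0.04 rad and height (world z) of accessory_box below 0.006 m and angle between accessory_box's own z axis and vertical below 0.05 rad and value of joint catch below 0.0015 m and value of joint box_lid below 0.07 rad and linear speed of accessory_box below 0.01 m/s); the robot touches nothing.
It fails at once if a thread reel or the tape measure is shoved more than 25 mm (distance of any of red_reel, blue_reel, tape from where it was at the start of the episode above 0.025 m).
It also fails if it takes over 59 s, if anything falls off the work surface, if the arm or the gripper's body presses on something with over 40 N, if the wrist force passes 120 N, or if a joint passes its speed limit or range.

## Robot

A 6-joint arm with a two-finger parallel gripper is mounted at the origin on a cart in front of the work surface, level with it; the furniture and walls round the work are solid. World frame = base frame: x ahead of the robot, y to its left, z up, the work surface at z = 0. Lengths are in m, angles in rad, forces in N, time in s.
With the tool pointing down it reaches from about 0.35 to 1 m from the base axis. Payload 7.1 kg.
Tool frame: the origin (TCP) lies on the centre line of the jaws, within the pads' length; the fingertips stand 25 mm ahead of it and the grasp point (between the pads) lies 6 mm ahead of it; z points along the fingers, y is the line along which they close (so a half turn about z gives the same grasp; the last joint's range is limited). The gripper opens to 85 mm and grips with 20 to 120 N. Pads are 22 mm wide; open, the fingers measure 114 mm over their backs; the gripper's body (76 mm by 85 mm) begins 54 mm behind the grasp point. The pads swing forward as they close: fully open they stand 13 mm farther back than shut.
Start: joints at [-1.123, 0.423, 1.63, -0, 1.089, -0.019], TCP at [0.281, -0.558, 0.227] pointing down, gripper open.
Joint ranges: [-3, 3], [-0.9, 2.11], [0.09, 2.58], [-1.31, 4.45], [0.11, 2.69], [-2.54, 2.54]. Speed limits (rad/s): [2.39, 2.39, 3.01, 3.14, 3.14, 3.14].

## Interface

Orientations are given as [roll, pitch, yaw] about the fixed x, y, z axes, in that order (R = Rz(yaw) Ry(pitch) Rx(roll)).
In Python, from cell import r gives the robot as it stands.
- The arm moves only by the tool arm_command, never from a script. Its argument "plan" is a list of rows, each a list of 4 numbers: the shift along the tool's x, y, z in m, then the turn about the tool's z in degrees. A call has 1 to 20 rows; each row shifts and turns the commanded pose from where the row before left it, along the tool's axes as they then stand; what a row does not reach is not made up. A row lasts 1/8 s, in which the tool goes at most 62.5 mm and 10.7 degrees, less where a joint would pass 70% of its speed; a pose out of reach is approached as far as the arm can. A call is refused whole if a number of a shift passes 0.0625 or a number of a turn 10.7, either way. A call with a gripper value outside its range is refused whole. "fingers" is the closure, from 0 (fully open) to 1 (shut), set as the call begins (left out, the last holds). The fingers move at their own pace and stop on an object; "squeeze" is the grip in N (left out, the last holds). Time passes only in rows, so rows that do not move let the fingers close. It gives the time, the measured TCP pose, the force, the opening and the grip force at its end, in the units of the state.
- r.observe(): the state, without advancing time (a new reading comes with each control period).
- r.grab_frame(name): name is "side" or "top" or "wrist"; returns a dict with "image" (400x640x3 uint8, red, green, blue), "fx", "fy", "cx", "cy" (pixels), "R" (3x3) and "t" (3): a world point X has camera coordinates R X + t. Camera axes: x right, y down, z forward; pixel columns grow to the right and rows downward; lengths in m; the calibration is good to about 2 mm. A picture is of the moment at which its call begins. There is no depth.
- r.sign_off(): hands the job in; it is judged then, once.
Trained networks look in a picture, given as the dict that the camera call returned (one of the last four; its "shot" number tells which), for a name from the list of things; names that differ only in an ending like _2 or _b are one class to them, and where a whole thing is asked for, a point or a joint stands for the part that bears it (a point fixed in the world has none). Each returns a list of dicts, best first, with "conf" (0 to 1); they miss things now and then, are a little off and sometimes report something else, mostly with a low value. They report only what shows in the picture. A call takes as long as a camera call.
- r.boxes_of(query, picture): "xy" ([column, row] as shares, 0 to 1, of the picture: columns of its width, rows of its height, amid what is visible of it).
- r.regions_of(query, picture): "pixels" (400x640 bool, what is visible of it) and "xy" ([column, row] as shares, 0 to 1, of the picture: columns of its width, rows of its height, amid what is visible of it).
- r.landmark_of(query, picture): "xy" ([column, row] as shares, 0 to 1, of the picture: columns of its width, rows of its height: a listed point, or the origin of a listed thing).
The state is a dict: "time_s": time; "q": joint angles; "joint_velocities": joint speeds; "tau": joint torques, N m; "eef_pos": TCP position; "tcp_rot": TCP orientation; "wrist_force": force on the tool from outside, world axes, zero at the start; "ft_torque": the same for the moment, N m; "width": finger opening in m; "finger_force": force on a finger pad.
Only numpy, scipy, OpenCV 4.12 (cv2) and the standard library are available. Lean on these libraries where they do the work, as an engineer would, in place of code of your own. Each camera call takes 0.05 s, during which the arm holds its last target. There are 200 camera calls.

## Working session

There is one attempt and no reset: what is moved stays moved. The work goes in short steps, Python scripts to look and compute and a tool call to move; the robot and the scene stay as the last step left them, time stands still between calls to the robot, and variables do not carry over. Pictures are saved under pics/ and viewed, at most 10 in all, crops included, and the job is handed in when it is done.

Besides the shell and the picture viewer there is one more tool, called after "Request:" in YAML: its name, and indented under it one key for each argument. arm_command: Moves the arm, as the interface text tells. Its arguments: {"type":"object","properties":{"plan":{"type":"array","items":{"type":"array","items":{"type":"number"}}},"fingers":{"type":"number"},"squeeze":{"type":"number"}},"required":["plan"]}

```bash
mkdir -p pics; cat > h.py <<'E'
import numpy as np, cv2
from cell import r
def save(f,n): cv2.imwrite(f'pics/{n}.png',f['image'][:,:,::-1])
def lm(q,f):
    return [(np.round(np.array(d['xy'])*[640,400],1).tolist(),round(d['conf'],2)) for d in r.landmark_of(q,f)[:2]]
def ray(f,uv):
    d=np.array([(uv[0]-f['cx'])/f['fx'],(uv[1]-f['cy'])/f['fy'],1]); R=np.array(f['R']);t=np.array(f['t'])
    return -R.T@t, R.T@d
def atz(f,uv,z):
    c,d=ray(f,uv); return c+d*(z-c[2])/d[2]
def tri(obs):
    A=np.zeros((3,3));b=np.zeros(3)
    for f,uv in obs:
        c,d=ray(f,uv); d=d/np.linalg.norm(d);P=np.eye(3)-np.outer(d,d);A+=P;b+=P@c
    return np.linalg.solve(A,b)
def proj(f,X):
    c=np.array(f['R'])@X+f['t'];return np.array([f['fx']*c[0]/c[2]+f['cx'],f['fy']*c[1]/c[2]+f['cy']])
E
python3 - <<'E'
from h import *
s=r.observe();print(s)
T=r.grab_frame('top');S=r.grab_frame('side')
for f,n in((T,'top'),(S,'side')):
    save(f,n+'0');print(n,'cam',-np.array(f['R']).T@f['t'],f['fx'])
Z=dict(machine=0,beam_tip=.055,accessory_box=0,box_mouth=.0425,box_end=.0425,lid_edge=.14,red_reel=0,blue_reel=0,tape=0)
for q,z in Z.items():
    a=lm(q,T);b=lm(q,S);print(q,a,b)
    if a:print('  top',atz(T,a[0][0],z).round(4))
    if b:print('  side',atz(S,b[0][0],z).round(4))
    if a and b:print('  tri',tri([(T,a[0][0]),(S,b[0][0])]).round(4))
E
```

```text
{'time_s': 0.0, 'q': array([-1.12297773e+00,  4.23880931e-01,  1.63071364e+00, -1.23622639e-06,
        1.08860339e+00, -1.90181784e-02]), 'joint_velocities': array([-0.00149984, -0.0009587 , -0.00057046,  0.00078333,  0.00169003,
        0.00173242]), 'tau': array([ 2.77578101e-04, -5.57387352e+01, -2.81739521e+01,  7.16330555e-05,
        7.34502857e-03, -1.11012230e-05]), 'eef_pos': array([ 0.28105464, -0.55760069,  0.22591138]), 'tcp_rot': array([-3.13998762e+00, -2.94340229e-05,  4.66837324e-01]), 'wrist_force': array([ 0.05341142, -0.5763958 ,  0.0187052 ]), 'ft_torque': array([-0.01982621,  0.01263054,  0.02398513]), 'finger_force': 0.0, 'width': 0.08558482279507998}
top cam [ 0.30724764 -0.04730009  0.94043148] 381.68729669561475
side cam [0.3177278  0.60400373 0.66822144] 386.23423884543683
machine [([312.3, 166.5], 0.71)] [([266.8, 207.3], 0.84)]
  top [ 0.6203 -0.052   0.    ]
  side [ 0.6245 -0.0437  0.    ]
  tri [ 0.6258 -0.0517 -0.0088]
beam_tip [([311.8, 158.8], 0.92)] [([268.9, 190.9], 0.72)]
  top [ 0.6218 -0.0516  0.055 ]
  side [ 0.6143 -0.0459  0.055 ]
  tri [ 0.
[... 505 characters left out ...]
133 0.0425]
  tri [0.5973 0.2137 0.0429]
lid_edge [([237.1, 179.8], 0.91), ([288.8, 184.0], 0.45)] [([269.2, 211.9], 0.56)]
  top [0.5527 0.1143 0.14  ]
  side [0.5511 0.1032 0.14  ]
  tri [0.5483 0.1121 0.1497]
red_reel [([445.2, 256.8], 0.71), ([199.9, 181.1], 0.25)] [([385.1, 151.7], 0.74)]
  top [ 0.37   -0.3639  0.    ]
  side [ 0.3671 -0.3555  0.    ]
  tri [ 0.3691 -0.3664 -0.0075]
blue_reel [([399.8, 254.6], 0.66)] [([374.5, 173.1], 0.62)]
  top [ 0.3817 -0.2536  0.    ]
  side [ 0.3826 -0.2467  0.    ]
  tri [ 0.3827 -0.2551 -0.0067]
tape [([357.9, 256.6], 0.53)] [([371.7, 193.9], 0.74)]
  top [ 0.3827 -0.1508  0.    ]
  side [ 0.3769 -0.1585  0.    ]
  tri [ 0.3792 -0.1499  0.0077]
```

View pics/top0.png

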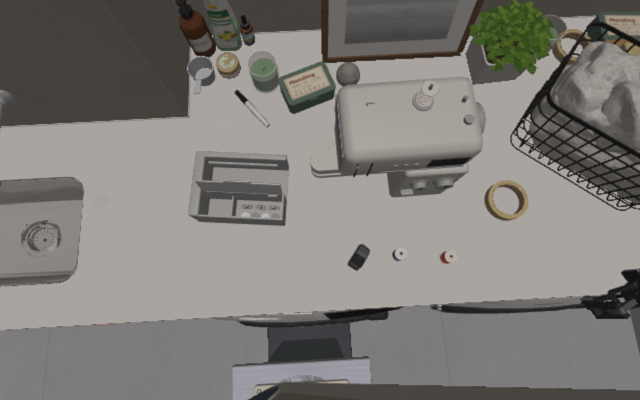

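View pics/side0.png

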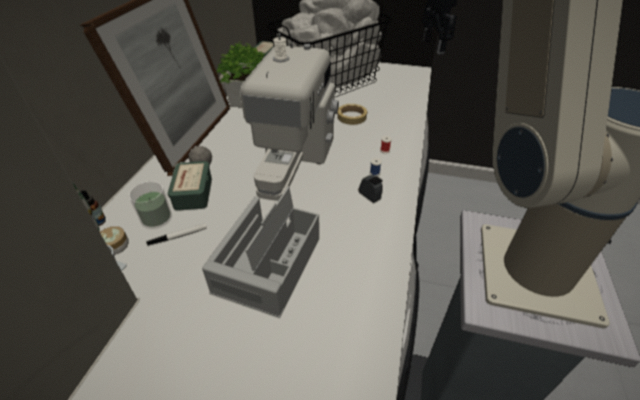

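The top view shows the box at columns 190–288 and rows 152–225. Its mouth faces right, toward the arm tip at about (312,160). The lid stands up near row 185. I'll zoom in for the corners.

```bash
python3 - <<'E'
import cv2
a=cv2.imread('pics/top0.png')[140:235,180:350]
b=cv2.resize(a,None,fx=4.7,fy=4.7,interpolation=cv2.INTER_CUBIC)
a=cv2.imread('pics/side0.png')[165:320,195:330]
c=cv2.resize(a,None,fx=3.8,fy=3.8,interpolation=cv2.INTER_CUBIC)
cv2.imwrite('pics/topc.png',cv2.convertScaleAbs(b,alpha=1.3));cv2.imwrite('pics/sidec.png',c)
E
```

```text
(no output)
```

View pics/topc.png

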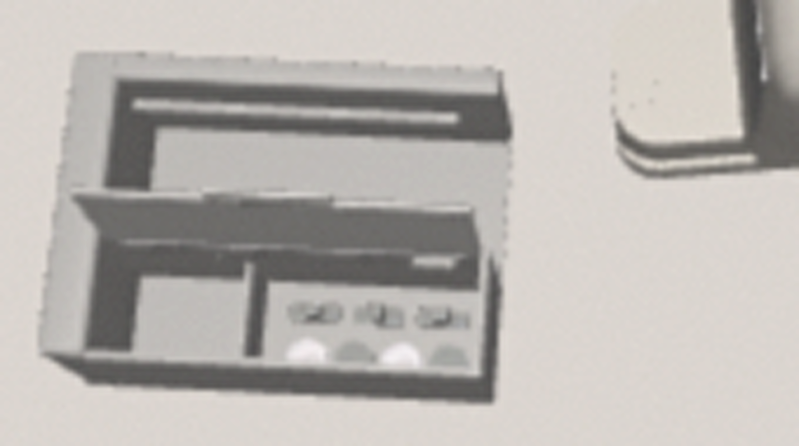

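The crop shows the box's top corners at crop pixels UL(75,52), LL(42,355), LR(495,375) and UR(500,68). The arm's front top edge runs from (650,145) to (745,139), and its tip is at column 615.

```bash
python3 - <<'E'
from h import *
from scipy.optimize import least_squares
T=r.grab_frame('top')
cv=lambda p:np.array(p)/4.7+[180,140]
P=np.array([atz(T,cv(p),.085)[:2] for p in((75,52),(42,355),(495,375),(500,68))])
L=np.array([(53.5,217),(-103.5,217),(-103.5,0),(53.5,0)])/1e3
print(P.round(4))
def tr(q,L): c,s=np.cos(q[2]),np.sin(q[2]); return L@np.array([[c,s],[-s,c]])+q[:2]
f=least_squares(lambda q:(tr(q,L)-P).ravel(),[.58,.02,-.05]);print('box',f.x.round(4),(f.fun.reshape(-1,2)*1e3).round(1))
for p in((650,145),(745,139),(615,70),(617,120)): print(atz(T,cv(p),.085).round(4))
m=max(r.regions_of('machine',T),key=lambda d:d['conf'])['pixels'];v,u=np.nonzero(m);print(u.min(),u.max(),v.min(),v.max())
# hinge, lid top edge in crop: (75,193)..(473,210)
for z in(.14,.145): print(z,atz(T,cv((75,193)),z).round(4),atz(T,cv((473,210)),z).round(4))
E
```

```text
[[0.6464 0.2223]
 [0.4909 0.2361]
 [0.4684 0.0167]
 [0.6254 0.0081]]
box [ 0.5729  0.0105 -0.0901] [[-0.7 -0.5]
 [-1.6 -0.1]
 [ 1.4  3.1]
 [ 0.8 -2.4]]
[ 0.5805 -0.065   0.085 ]
[ 0.5808 -0.1126  0.085 ]
[ 0.621  -0.0497  0.085 ]
[ 0.5945 -0.0493  0.085 ]
311 484 77 196
0.14 [0.555 0.204 0.14 ] [0.5362 0.0198 0.14  ]
0.145 [0.5535 0.2024 0.145 ] [0.5347 0.0193 0.145 ]
```

View pics/sidec.png

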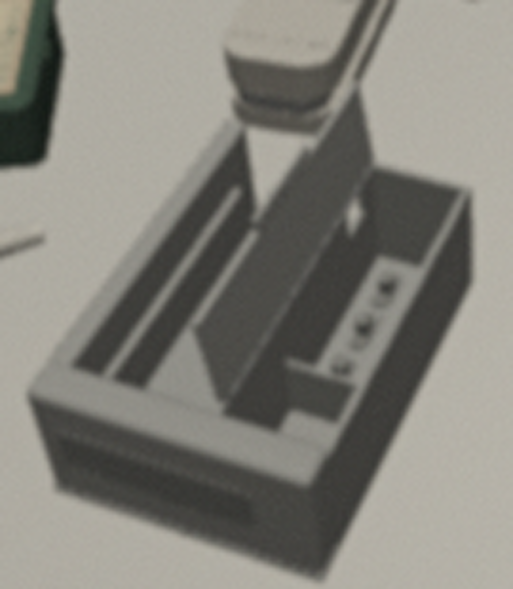

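The side crop agrees: the lid stands slightly past vertical, the box's front faces the robot and its mouth faces the arm. First I'll turn the tool to the box's yaw (−0.09) and travel around in front of the machine.

Request:
arm_command:
  plan:
    - [0,0,0,10.6]
    - [0,0,0,10.6]
    - [0,0,0,10.6]
    - [0.005,-0.04,0,0]
    - [0.005,-0.04,0,0]
    - [0.005,-0.04,0,0]
    - [0.005,-0.04,0,0]
    - [0.005,-0.04,0,0]
    - [0.005,-0.04,0,0]
    - [0.005,-0.04,0,0]
    - [0.005,-0.04,0,0]
    - [0.005,-0.04,0,0]
    - [0.005,-0.04,0,0]
    - [0.005,-0.04,0,0]
    - [0.005,-0.04,0,0]
    - [0.005,-0.04,0,0]
    - [0.005,-0.04,0,0]
    - [0,0,0,0]
  fingers: 1
  squeeze: 60

```text
time_s: 3.35
eef_pos: [0.4008, -0.0046, 0.2269]
tcp_rot: [-3.141, -0.001, -0.084]
wrist_force: [-0.2, -0.5, -0.0]
width: -0.0001
finger_force: 0.0
```

Request:
arm_command:
  plan:
    - [0.04,-0.027,0,0]
    - [0.04,-0.027,0,0]
    - [0.04,-0.027,0,0]
    - [0.04,-0.027,0,0]
    - [0.04,-0.027,0,0]
    - [0,0,0.029,0]
    - [0,0,0.029,0]
    - [0,0,0.029,0]
    - [0,0,0,0]
    - [-0.02,0,0,0]
    - [-0.02,0,0,0]
    - [-0.01,0,0,0]
    - [-0.01,0,0,0]
    - [-0.01,0,0,0]
    - [-0.01,0,0,0]
    - [-0.01,0,0,0]
    - [-0.01,0,0,0]
    - [0,0,0,0]

```text
time_s: 5.6
eef_pos: [0.5109, 0.1193, 0.1396]
tcp_rot: [3.141, 0.001, -0.088]
wrist_force: [-0.2, 0.6, 0.1]
width: 0.0005
finger_force: 0.0
```

```bash
python3 - <<'E'
from h import *
S=r.grab_frame('side');save(S,'s1');T=r.grab_frame('top');print(lm('lid_edge',T),lm('lid_edge',S),lm('box_end',T),lm('box_end',S))
E
```

```text
[([237.9, 198.2], 0.59)] [([285.0, 220.9], 0.59)] [] [([231.2, 280.1], 0.61)]
```

View pics/s1.png

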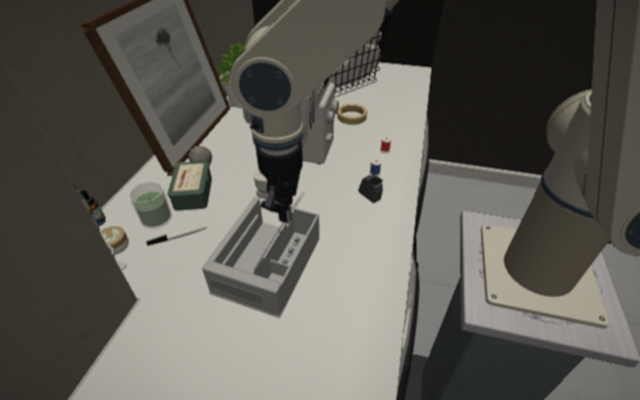

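The side view shows the lid tipped forward beneath the fingers at about (275,262), and the box has not moved. Next I press it down.

Request:
arm_command:
  plan:
    - [-0.005,0,0.005,0]
    - [0,0,0.005,0]
    - [0,0,0.005,0]
    - [0,0,0.005,0]
    - [0,0,0.004,0]
    - [0,0,0.003,0]
    - [0,0,0.002,0]
    - [0,0,0.001,0]
    - [0,0,0,0]
    - [0,0,0,0]

```text
time_s: 7.15
eef_pos: [0.5069, 0.1196, 0.1098]
tcp_rot: [-3.142, -0.0, -0.088]
wrist_force: [-0.0, 0.0, 0.2]
width: -0.0001
finger_force: 0.0
```

Request:
arm_command:
  plan:
    - [0,0,0.001,0]
    - [0,0,0.001,0]
    - [0,0,0,0]

```text
time_s: 7.52
eef_pos: [0.5069, 0.1196, 0.1077]
tcp_rot: [3.142, 0.0, -0.088]
wrist_force: [-0.6, -0.8, 0.2]
width: -0.0
finger_force: 0.0
```

Request:
arm_command:
  plan:
    - [0,0,0.001,0]
    - [0,0,0.001,0]
    - [0,0,0,0]

```text
time_s: 7.9
eef_pos: [0.5068, 0.1196, 0.1056]
tcp_rot: [3.142, 0.0, -0.088]
wrist_force: [-0.5, 0.2, -0.0]
width: -0.0002
finger_force: 0.0
```

```bash
python3 - <<'E'
from h import *
print(r.observe()['wrist_force'])
S=r.grab_frame('side');W=r.grab_frame('wrist');T=r.grab_frame('top')
g=lambda a:cv2.resize(a,(400,300),interpolation=cv2.INTER_CUBIC)
im=np.vstack([np.hstack([g(S['image'][180:320,190:340]),g(T['image'][130:240,170:320])]),np.hstack([g(W['image']),g(S['image'])])])
cv2.imwrite('pics/m2.png',im[:,:,::-1])
E
```

```text
[-0.5220464   0.20676548 -0.04472542]
```

View pics/m2.png

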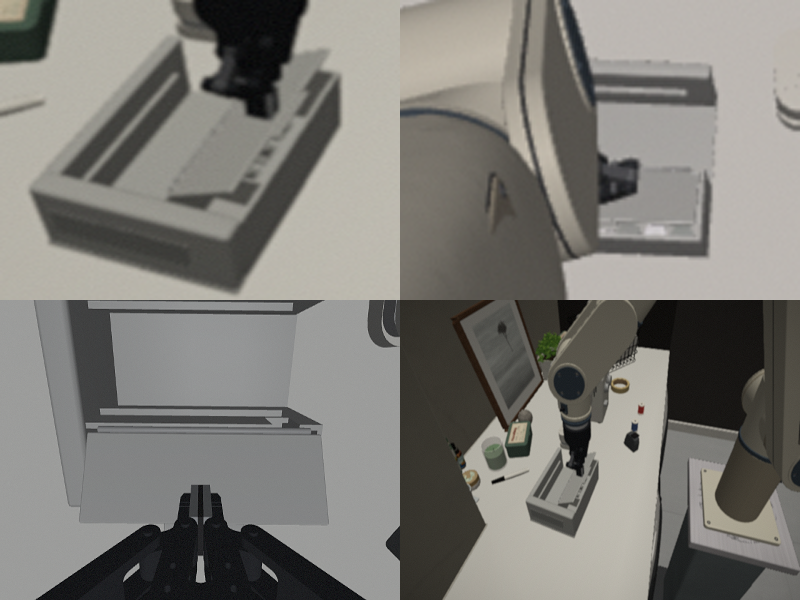

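The lid is partly down: the wrist view shows the fingers on it, and a gap remains at its front edge in the side crop. I'll keep pressing and watch the force.

Request:
arm_command:
  plan:
    - [0,0,0.002,0]
    - [0,0,0.002,0]
    - [0,0,0.002,0]
    - [0,0,0,0]

```text
time_s: 8.55
eef_pos: [0.5067, 0.1196, 0.0995]
tcp_rot: [3.141, 0.0, -0.088]
wrist_force: [-1.5, -0.1, 0.2]
width: -0.0001
finger_force: 0.0
```

Request:
arm_command:
  plan:
    - [0,0,0.002,0]
    - [0,0,0.002,0]
    - [0,0,0,0]

```text
time_s: 8.93
eef_pos: [0.5068, 0.1196, 0.0955]
tcp_rot: [3.141, 0.0, -0.088]
wrist_force: [1.0, -0.6, -0.1]
width: -0.0002
finger_force: 0.0
```

```bash
python3 - <<'E'
from h import *
S=r.grab_frame('side');W=r.grab_frame('wrist');T=r.grab_frame('top')
for n,f in(('S',S),('T',T),('W',W)):
  print(n,proj(f,r.observe()['eef_pos']),proj(f,r.observe()['eef_pos']-[0,0,.025]),lm('lid_edge',f),lm('box_end',f))
g=lambda a:cv2.resize(a,(400,300),interpolation=cv2.INTER_CUBIC)
im=np.hstack([cv2.resize(S['image'][190:310,200:340],(420,360),interpolation=cv2.INTER_CUBIC),cv2.resize(W['image'][130:400,120:435],(380,360))])
cv2.imwrite('pics/m3.png',im[:,:,::-1])
E
```

```text
S [289.40096066 237.29956068] [290.09798719 245.59159796] [([298.2, 235.0], 0.67)] [([231.7, 278.4], 0.56)]
T [238.93544325 204.80334414] [241.08250853 207.15228571] [([239.7, 212.5], 0.87)] [([238.6, 213.4], 0.65)]
W [320.25791881 259.48589848] [320.28106429 237.28686589] [] [([127.4, 80.4], 0.88)]
```

View pics/m3.png

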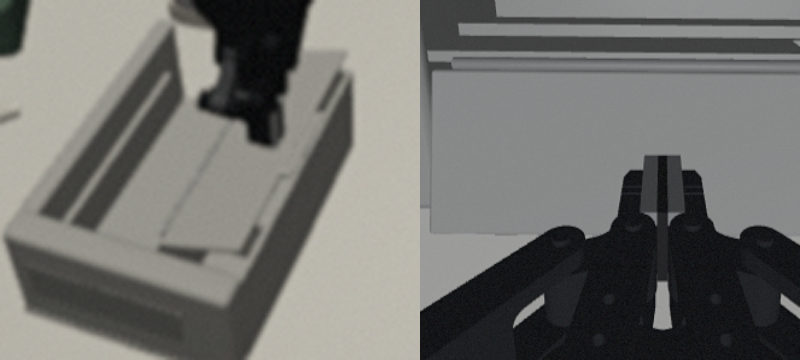

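The fingertips show at roughly side pixel (288,239), so shut they reach only about 5–15 mm past the TCP. The lid is nearly flat, and I'll press on until the force rises.

Request:
arm_command:
  plan:
    - [0,0,0.002,0]
    - [0,0,0.001,0]
    - [0,0,0,0]

```text
time_s: 9.75
eef_pos: [0.5068, 0.1197, 0.0926]
tcp_rot: [3.142, 0.0, -0.088]
wrist_force: [-0.5, -0.5, 0.7]
width: 0.0002
finger_force: 0.0
```

Request:
arm_command:
  plan:
    - [0,0,0.002,0]
    - [0,0,0.001,0]
    - [0,0,0,0]

```text
time_s: 10.12
eef_pos: [0.5068, 0.1196, 0.0896]
tcp_rot: [3.142, 0.0, -0.088]
wrist_force: [-0.4, 0.3, -0.2]
width: 0.0005
finger_force: 0.0
```

Request:
arm_command:
  plan:
    - [0,0,0.001,0]
    - [0,0,0.001,0]
    - [0,0,0,0]

```text
time_s: 10.5
eef_pos: [0.5068, 0.1196, 0.0877]
tcp_rot: [3.142, 0.0, -0.088]
wrist_force: [-0.1, 0.4, -0.6]
width: 0.0001
finger_force: 0.0
```

Request:
arm_command:
  plan:
    - [0,0,0.001,0]
    - [0,0,0.001,0]
    - [0,0,0,0]

```text
time_s: 10.88
eef_pos: [0.5069, 0.1196, 0.0856]
tcp_rot: [3.142, 0.0, -0.088]
wrist_force: [-0.9, 0.5, 0.4]
width: -0.0
finger_force: 0.0
```

Request:
arm_command:
  plan:
    - [0,0,0.001,0]
    - [0,0,0.001,0]
    - [0,0,0,0]

```text
time_s: 11.25
eef_pos: [0.5068, 0.1196, 0.0836]
tcp_rot: [3.142, 0.0, -0.088]
wrist_force: [0.3, -0.6, 0.1]
width: -0.0004
finger_force: 0.0
```

```bash
python3 - <<'E'
from h import *
S=r.grab_frame('side');W=r.grab_frame('wrist')
p=r.observe()['eef_pos']
for n,f in(('S',S),('W',W)):
  print(n,proj(f,p),proj(f,p-[0,0,.025]),lm('lid_edge',f),lm('box_end',f))
im=np.hstack([cv2.resize(S['image'][190:310,200:340],(420,360),interpolation=cv2.INTER_CUBIC),cv2.resize(W['image'][130:400,120:435],(380,360))])
cv2.imwrite('pics/m4.png',im[:,:,::-1])
E
```

```text
S [289.75410071 241.33538073] [290.43655641 249.45756834] [([299.0, 241.6], 0.88)] [([228.1, 282.9], 0.86)]
W [320.41495828 259.57100979] [320.42012405 237.39026517] [] [([120.4, 79.0], 0.89)]
```

View pics/m4.png

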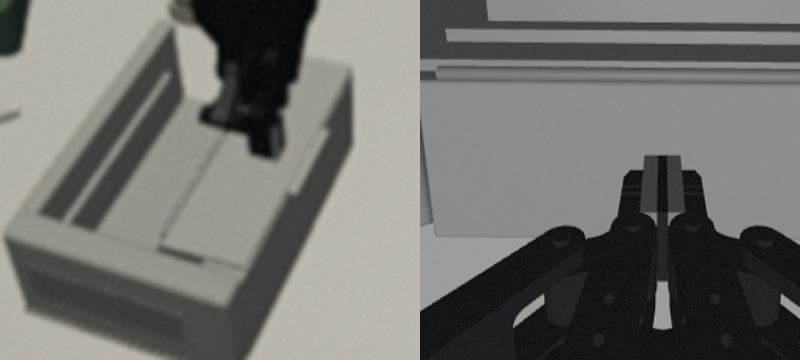

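The lid looks almost flat, with its edge about level with the rim at side pixel (299,241).

Request:
arm_command:
  plan:
    - [0,0,0.001,0]
    - [0,0,0.001,0]
    - [0,0,0,0]

```text
time_s: 11.92
eef_pos: [0.5068, 0.1196, 0.0816]
tcp_rot: [3.142, 0.0, -0.088]
wrist_force: [0.1, -0.5, -0.0]
width: 0.0002
finger_force: 0.0
```

Request:
arm_command:
  plan:
    - [0,0,0.001,0]
    - [0,0,0.001,0]
    - [0,0,0,0]

```text
time_s: 12.3
eef_pos: [0.5069, 0.1197, 0.0803]
tcp_rot: [-3.142, -0.0, -0.088]
wrist_force: [-2.7, 1.2, 8.5]
width: 0.0
finger_force: 4.3
```

Request:
arm_command:
  plan:
    - [0,0,0.001,0]
    - [0,0,0.001,0]
    - [0,0,0,0]

```text
time_s: 12.68
eef_pos: [0.507, 0.1197, 0.08]
tcp_rot: [-3.141, -0.0, -0.088]
wrist_force: [-8.8, -1.5, 29.1]
width: 0.0
finger_force: 14.5
```

The lid is shut, with 29 N on it. I'll lift off and back up for a closer look at the box and the arm tip.

Request:
arm_command:
  plan:
    - [0,0,-0.01,0]
    - [0,0,-0.03,0]
    - [0,0,-0.04,0]
    - [0,0.03,-0.04,0]
    - [0,0.04,-0.04,0]
    - [-0.02,0.03,-0.04,0]
    - [-0.02,0.0,-0.03,0]
    - [0,0,0,0]
  fingers: 0

```text
time_s: 13.68
eef_pos: [0.4586, 0.0233, 0.3099]
tcp_rot: [-3.141, -0.005, -0.089]
wrist_force: [0.3, -0.1, 0.4]
width: 0.0854
finger_force: 0.0
```

```bash
python3 - <<'E'
from h import *
T=r.grab_frame('top');S=r.grab_frame('side');W=r.grab_frame('wrist')
print(-np.array(W['R']).T@W['t'], np.array(W['R'])[2].round(3))
for q,z in dict(beam_tip=.055,accessory_box=0,box_mouth=.0425,box_end=.0425,lid_edge=.084).items():
  for n,f in(('T',T),('S',S),('W',W)):
    a=lm(q,f);print(q,n,a, atz(f,a[0][0],z).round(4) if a else '')
save(W,'w5')
E
```

```text
[0.53714044 0.01662568 0.45483474] [-0.306  0.027 -0.952]
beam_tip T [([312.8, 162.0], 0.94)] [ 0.6134 -0.0536  0.055 ]
beam_tip S [([374.1, 173.7], 0.38)] [ 0.3779 -0.174   0.055 ]
beam_tip W [] 
accessory_box T [] 
accessory_box S [([275.4, 226.7], 0.73)] [0.5812 0.0146 0.    ]
accessory_box W [([322.1, 48.3], 0.89)] [0.5781 0.0111 0.    ]
box_mouth T [] 
box_mouth S [([276.9, 217.8], 0.81), ([232.2, 279.2], 0.19)] [0.5704 0.0247 0.0425]
box_mouth W [([318.1, 45.8], 0.88)] [0.5772 0.0157 0.0425]
box_end T [([202.4, 180.3], 0.65)] [0.5862 0.2189 0.0425]
box_end S [([230.0, 282.4], 0.59)] [0.6007 0.2154 0.0425]
box_end W [] 
lid_edge T [([239.5, 216.3], 0.78)] [0.4827 0.121  0.084 ]
lid_edge S [([298.9, 241.6], 0.93)] [0.4888 0.1161 0.084 ]
lid_edge W [([231.3, 145.5], 0.77), ([320.1, 51.4], 0.72)] [0.4832 0.1174 0.084 ]
```

View pics/w5.png

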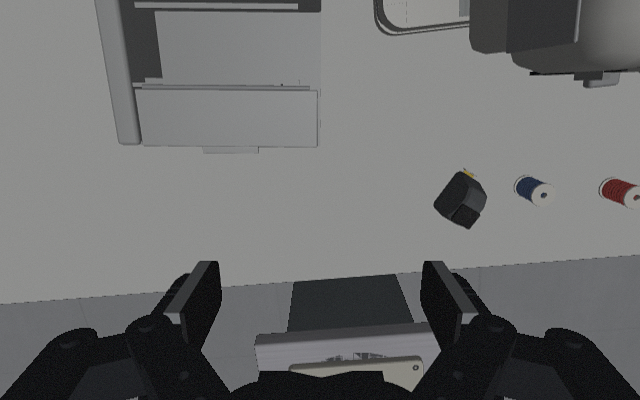

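The wrist view shows the lid shut flat at columns 135–318, rows 85–148, and the arm's rounded tip at about (380,20). I'll move above the mouth/tip gap and measure there by fitting the given shapes to the segmentation masks.

Request:
arm_command:
  plan:
    - [0.04,-0.01,0,0]
    - [0.04,-0.01,0,0]
    - [0.04,-0.01,0,0]
    - [0.04,-0.01,0,0]
    - [0,0,0,0]
    - [0,0,0,0]

```text
time_s: 15.32
eef_pos: [0.6203, 0.0492, 0.3072]
tcp_rot: [3.141, 0.002, -0.088]
wrist_force: [0.3, 0.2, -0.2]
width: 0.0856
finger_force: 0.0
```

```bash
cat > fit.py <<'E'
from h import *
from scipy.optimize import minimize
def prism(xy,z0,z1): xy=np.array(xy,float)/1e3; return np.vstack([np.c_[xy,0*xy[:,0]+z/1e3] for z in(z0,z1)])
rc=lambda a,b,c,d:[(a,c),(b,c),(b,d),(a,d)]
BOX=[prism(rc(-103.5,-39.5,0,217),0,85),prism(rc(39.5,53.5,0,217),0,85),prism(rc(-103.5,53.5,193,217),0,85),prism(rc(-40,40,0,217),0,4)]
th=np.linspace(0,np.pi/2,9)
tip=[(16+22*np.cos(t),-22+22*np.sin(t)) for t in th]; tip+=[(-x,y) for x,y in tip[::-1]]
ARM=[prism(tip+[(-38,-55),(38,-55)],25,85)]
SC=4
def place(P,q):
    c,s=np.cos(q[2]),np.sin(q[2]); return P@np.array([[c,s,0],[-s,c,0],[0,0,1]])+[q[0],q[1],0]
def pts(f,P):
    c=P@np.array(f['R']).T+f['t']; return np.c_[f['fx']*c[:,0]/c[:,2]+f['cx'],f['fy']*c[:,1]/c[:,2]+f['cy']]
def raster(f,M,q):
    im=np.zeros((400*SC,640*SC),np.uint8)
    for P in M:
        h=cv2.convexHull(((pts(f,place(P,q))+.5)*SC*16).astype(np.int32)); cv2.fillConvexPoly(im,h,1,cv2.LINE_8,4)
    return cv2.resize(im.astype(np.float32),(640,400),interpolation=cv2.INTER_AREA)
def fit(views,M,q0,wins=None):
    def cost(q):
        return sum((np.abs(raster(f,M,q)-m)*(1 if wins is None else wins[i])).sum() for i,(f,m) in enumerate(views))
    q0=np.array(q0,float);sim=np.vstack([q0]+[q0+d for d in np.diag([.012,.012,.06])])
    o=minimize(cost,q0,method='Nelder-Mead',options=dict(initial_simplex=sim,xatol=1e-4,fatol=.2,maxiter=150))
    return o.x,o.fun
def mask(q,f):
    d=r.regions_of(q,f); return (d[0]['pixels'].astype(np.float32),d[0]['conf']) if d else (None,0)
E
python3 - <<'E'
from fit import *
W=r.grab_frame('wrist');T=r.grab_frame('top')
for n,f in(('W',W),('T',T)):
  for q,z in dict(beam_tip=.055,box_mouth=.0425,box_end=.0425,accessory_box=0).items():
    a=lm(q,f);print(q,n,a, atz(f,a[0][0],z).round(4) if a else '')
m,c=mask('accessory_box',W);print(c,m.sum())
qb,e=fit([(W,m)],BOX,[.573,.0105,-.09]);print('box',qb.round(4),e)
k,c=mask('machine',W);print(c,k.sum())
w=np.zeros((400,640),np.uint8)
q0=[.6195,-.0495,0]
h=pts(W,place(prism(rc(-75,75,-48,60),85,85),q0)); cv2.fillConvexPoly(w,h.astype(np.int32),1)
w=w*(raster(W,BOX,qb)<.01)
qm,e2=fit([(W,k)],ARM,q0,[w]);print('mach',qm.round(4),e2,(w*k).sum())
im=W['image'].copy()
for M,q,col in((BOX,qb,(255,0,0)),(ARM,qm,(0,0,255))):
  cs,_=cv2.findContours((raster(W,M,q)>.5).astype(np.uint8),cv2.RETR_EXTERNAL,cv2.CHAIN_APPROX_NONE)
  for c in cs:
    for x,y in c[:,0]: im[y,x]=col
a=cv2.resize(im[0:300],(800,375),interpolation=cv2.INTER_NEAREST)
cv2.imwrite('pics/w6.png',a[:,:,::-1]); np.savez('w6.npz',im=W['image'],m=m,k=k,qb=qb,qm=qm,R=W['R'],t=W['t'],K=[W['fx'],W['fy'],W['cx'],W['cy']])
E
```

```text
beam_tip W [([404.6, 146.0], 0.6)] [ 0.6223 -0.0487  0.055 ]
box_mouth W [([352.6, 185.7], 0.89)] [0.5761 0.0131 0.0425]
box_end W [([185.1, 183.6], 0.63)] [0.5969 0.2188 0.0425]
accessory_box W [([348.4, 177.4], 0.58)] [0.5756 0.0151 0.    ]
beam_tip T [([313.5, 161.6], 0.95), ([399.5, 256.9], 0.55)] [ 0.6143 -0.0553  0.055 ]
box_mouth T [([286.3, 179.0], 0.77)] [0.5777 0.0136 0.0425]
box_end T [([312.5, 166.6], 0.46)] [ 0.6058 -0.0523  0.0425]
accessory_box T [([285.5, 180.8], 0.67)] [0.5858 0.0187 0.    ]
0.57 25874.0
box [ 0.5764  0.0125 -0.0941] 1098.125
0.76 40251.0
mach [ 0.6196 -0.0486  0.0236] 108.375 3968.0
```

View pics/w6.png

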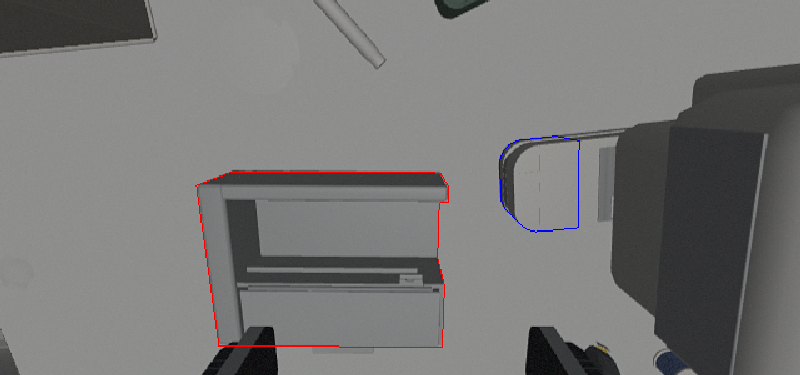

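The overlay fits the box (red) and the arm tip (blue) well. I'll confirm the machine's yaw from the arm's long straight edges.

```bash
python3 - <<'E'
from h import *
d=np.load('w6.npz');K=d['K'];f=dict(R=d['R'],t=d['t'],fx=K[0],fy=K[1],cx=K[2],cy=K[3])
g=cv2.cvtColor(d['im'],cv2.COLOR_RGB2GRAY)
L=cv2.createLineSegmentDetector().detect(g)[0][:,0]
for a in L:
    n=np.hypot(a[2]-a[0],a[3]-a[1]);mx,my=(a[0]+a[2])/2,(a[1]+a[3])/2
    if n>22 and 150<mx<560 and 85<my<290 and abs(a[3]-a[1])<.4*abs(a[2]-a[0]):
        p,q=atz(f,a[:2],.085),atz(f,a[2:],.085)
        if p[1]<q[1]:p,q=q,p
        v=p-q;print(a.round(1),'yaw',round(float(np.arctan2(-v[0],v[1])),4),p[:2].round(4),q[:2].round(4))
E
```

```text
[185.6 135.4 349.4 136.8] yaw -0.0965 [0.6597 0.189 ] [0.643  0.0163]
[158.4 146.4 185.1 136.2] yaw 0.2624 [0.6507 0.2204] [0.659  0.1897]
[492.  108.2 421.7 116.6] yaw 0.0296 [ 0.6574 -0.06  ] [ 0.6595 -0.1325]
[493.2 102.1 528.3  95.4] yaw 0.0986 [ 0.6656 -0.1332] [ 0.6691 -0.1686]
[209.4 203.8 348.1 204.8] yaw -0.0949 [0.5817 0.1782] [0.5669 0.0225]
[331.9 213.6 198.1 212.7] yaw -0.0953 [0.5723 0.1929] [0.5578 0.0416]
[198.1 216.7 330.6 217.7] yaw -0.0957 [0.5675 0.1939] [0.5531 0.0434]
[316.9 225.9 189.4 224.9] yaw -0.0964 [0.5584 0.2059] [0.5443 0.06  ]
[350.6 233.9 193.1 232.4] yaw -0.0982 [0.5488 0.2035] [0.5309 0.0219]
[424.4 113.1 496.9 105. ] yaw 0.0219 [ 0.6607 -0.0628] [ 0.6623 -0.1373]
[413.  110.6 492.  101.6] yaw 0.0239 [ 0.6642 -0.051 ] [ 0.6662 -0.132 ]
[355.6 148.7 160.6 147.1] yaw -0.0958 [0.6498 0.2182] [0.6298 0.0104]
[178.1 158.3 205.6 158.8] yaw -0.1064 [0.6362 0.2022] [0.633  0.1727]
[265.6 228.2 335.6 227.8] yaw -0.0805 [0.5466 0.1191] [0.5401 0.0386]
[356.9 160.9 334.4 161.4] yaw -0.0643 [0.618  0.0342] [0.6164 0.0099]
[331.9 160.6 214.4 160.6] yaw -0.0885 [0.6303 0.1636] [0.619  0.0368]
[343.1 230.1 199.4 229.3] yaw -0.0945 [0.552  0.1955] [0.5364 0.0302]
[233.1 157.9 331.9 158.2] yaw -0.0911 [0.6314 0.1429] [0.6217 0.0366]
[233.1 228.1 264.4 228.1] yaw -0.088 [0.55   0.1565] [0.5469 0.1205]
[346.9 277.4 300.6 277.3] yaw -0.0904 [0.479  0.0857] [0.4739 0.0299]
[296.9 282.4 250.6 281.7] yaw -0.1054 [0.4783 0.1469] [0.4723 0.091 ]
[246.9 276.3 223.1 276.2] yaw -0.0934 [0.4887 0.1789] [0.486  0.1503]
```

Request:
arm_command:
  plan:
    - [-0.01,-0.04,0,0.4]
    - [-0.01,-0.04,0,0]
    - [-0.01,-0.04,0,0]
    - [-0.009,-0.044,0,0]
    - [0,0,0.04,0]
    - [0,0,0.04,0]
    - [0,0,0.04,0]
    - [0,0,0.04,0]
    - [0,0,0.03,0]
    - [0,0,0,0]
  fingers: 0

```text
time_s: 17.18
eef_pos: [0.5959, 0.2156, 0.1153]
tcp_rot: [3.139, 0.005, -0.095]
wrist_force: [-0.4, 0.5, -0.1]
width: 0.0851
finger_force: 0.0
```

```bash
python3 - <<'E'
from h import *
W=r.grab_frame('wrist');p=r.observe()['eef_pos'];print(p)
print(lm('box_end',W),[atz(W,a[0],.0425).round(4) for a in lm('box_end',W)])
E
```

```text
[0.59719353 0.21610154 0.11715672]
[] []
```

Request:
arm_command:
  plan:
    - [-0.001,0,0.025,0]
    - [0,0,0.02,0]
    - [0,0,0.01,0]
    - [0,0,0.01,0]
    - [0,0,0,0]

```text
time_s: 17.95
eef_pos: [0.5963, 0.2162, 0.0522]
tcp_rot: [3.141, 0.001, -0.095]
wrist_force: [0.0, -0.6, -0.7]
width: 0.0855
finger_force: 0.0
```

Request:
arm_command:
  plan:
    - [0,0,0,0]
    - [0,0,0,0]
    - [0,0,0,0]
    - [0,0,0,0]
    - [0,0,0,0]
    - [0,0,0,0]
    - [0,0,0,0]
    - [0,0,0,0]
  fingers: 1
  squeeze: 60

```text
time_s: 18.95
eef_pos: [0.597, 0.2165, 0.0533]
tcp_rot: [-3.141, -0.001, -0.095]
wrist_force: [-0.6, 0.1, 5.8]
width: 0.0228
finger_force: 60.1
```

Gripped: 60 N at 22.8 mm. Now I square the box to the machine (−6.9°) and line it up ahead of the tip.

Request:
arm_command:
  plan:
    - [0,0,-0.001,-1.7]
    - [0,0,0,-1.7]
    - [0,0,0,-1.7]
    - [0,0,0,-1.8]
    - [0.004,0.005,0,0]
    - [0.004,0.005,0,0]
    - [0.004,0.005,0,0]
    - [0.004,0.005,0,0]
    - [0,0.005,0,0]
    - [0,0.005,0,0]
    - [0,0,0,0]

```text
time_s: 20.32
eef_pos: [0.6132, 0.1863, 0.0537]
tcp_rot: [3.141, 0.0, 0.025]
wrist_force: [0.3, -0.0, -4.8]
width: 0.023
finger_force: 58.9
```

```bash
python3 - <<'E'
from fit import *
o=r.observe();p=o['eef_pos'];print(p,o['tcp_rot'],o['wrist_force'])
W=r.grab_frame('wrist');T=r.grab_frame('top')
print('W mouth',lm('box_mouth',W),'tip',lm('beam_tip',W),[atz(W,a[0],.0425).round(4) for a in lm('box_mouth',W)],[atz(W,a[0],.055).round(4) for a in lm('beam_tip',W)])
print('cam',-np.array(W['R']).T@W['t'])
yaw=o['tcp_rot'][2];b0=[p[0]+.205*np.sin(yaw),p[1]-.205*np.cos(yaw),yaw];print('pred box',np.round(b0,4))
for n,f in(('W',W),('T',T)):
  g=cv2.cvtColor(f['image'],cv2.COLOR_RGB2GRAY);L=cv2.createLineSegmentDetector().detect(g)[0][:,0]
  R=np.array(f['R'])
  for a in L:
    l=np.hypot(a[2]-a[0],a[3]-a[1])
    if l<25: continue
    P,Q=atz(f,a[:2],.085),atz(f,a[2:],.085)
    if P[1]<Q[1]:P,Q=Q,P
    v=P-Q;y=np.arctan2(-v[0],v[1])
    if .45<P[0]<.72 and -.2<Q[1] and P[1]<.27 and abs(y)<.1: print(n,a.round(1),'yaw',round(float(y),4),P[:2].round(4),Q[:2].round(4))
  save(f,'g_'+n)
E
```

```text
[0.61316195 0.18626734 0.05366183] [3.14149083e+00 3.42578650e-04 2.47502084e-02] [ 0.30604219 -0.00689717 -4.81001057]
W mouth [] tip [] [] []
cam [0.69241696 0.18821606 0.20098438]
pred box [ 0.6182 -0.0187  0.0248]
W [385.6 278.1 638.1 278.1] yaw 0.0248 [0.6228 0.1617] [0.6251 0.0656]
W [489.4 328.5 638.1 328.5] yaw 0.0249 [0.6009 0.1182] [0.6024 0.0586]
W [560.6 377.2 638.1 377.1] yaw 0.0254 [0.577  0.0837] [0.5779 0.051 ]
W [300.6 132.2 638.1 132.3] yaw 0.0248 [0.677  0.1944] [0.6798 0.0825]
W [638.1 371.6 553.1 371.8] yaw 0.0279 [0.5798 0.0876] [0.5808 0.0519]
W [638.1 320.4 479.4 320.3] yaw 0.0245 [0.6046 0.1228] [0.6062 0.0597]
W [638.1 166.1 348.1 167.3] yaw 0.0293 [0.6655 0.1781] [0.6684 0.079 ]
W [638.1 382.6 568.1 382.1] yaw 0.0155 [0.5745 0.0799] [0.5749 0.0501]
W [344.4 165.3 291.9 165.4] yaw 0.0255 [0.6657 0.1973] [0.6661 0.1794]
W [638.1 201.3 355.6 201.2] yaw 0.0249 [0.6533 0.1748] [0.6558 0.0751]
W [638.1 392.5 584.4 392.4] yaw 0.0237 [0.569  0.0716] [0.5696 0.0484]
W [350.6 197.6 638.1 197.5] yaw 0.0254 [0.6546 0.1766] [0.6572 0.0755]
T [300.5 207.1 216.7 213.6] yaw 0.0217 [0.4917 0.1727] [ 0.4958 -0.0193]
T [350.8 175.1 316.9 178.2] yaw 0.037 [ 0.5627 -0.0607] [ 0.5657 -0.1403]
T [265.7 202.  299.4 199.8] yaw 0.0117 [0.5125 0.0601] [ 0.5134 -0.0175]
T [295.7 153.  231.9 157.8] yaw 0.0226 [0.6245 0.1373] [ 0.6279 -0.0141]
T [209.4 206.5 244.5 203.9] yaw 0.0163 [0.5095 0.1895] [0.5108 0.1089]
T [230.6 146.2 294.4 141.4] yaw 0.0213 [0.654  0.1401] [ 0.6572 -0.0124]
T [285.7 146.5 234.4 150.4] yaw 0.0226 [0.6427 0.1312] [0.6454 0.009 ]
T [234.3 153.4 286.8 149.5] yaw 0.0213 [0.6352 0.1314] [0.6378 0.0067]
T [296.9 176.4 229.3 181.4] yaw 0.0192 [0.5668 0.1435] [ 0.5698 -0.0144]
T [230.7 140.6 294.4 136. ] yaw 0.0185 [0.6682 0.1397] [ 0.671  -0.0129]
T [260.6 176.2 294.4 173.6] yaw 0.0238 [0.5751 0.0705] [ 0.577  -0.0088]
T [225.7 178.6 259.4 176.1] yaw 0.0182 [0.5741 0.1521] [0.5755 0.0732]
```

The box is square to the arm (yaw 0.025) and centred to within about 1 mm. I'll begin the entry and watch the side force.

Request:
arm_command:
  plan:
    - [0.0007,0.005,0.0005,0]
    - [0,0.008,0,0]
    - [0,0.008,0,0]
    - [0,0.008,0,0]
    - [0,0.006,0,0]
    - [0,0.006,0,0]
    - [0,0,0,0]

```text
time_s: 21.5
eef_pos: [0.6152, 0.145, 0.0533]
tcp_rot: [3.141, -0.0, 0.025]
wrist_force: [0.4, -1.9, -2.6]
width: 0.0234
finger_force: 59.4
```

Request:
arm_command:
  plan:
    - [0,0.006,0,0]
    - [0,0.006,0,0]
    - [0,0.006,0,0]
    - [0,0,0,0]

```text
time_s: 22.0
eef_pos: [0.6156, 0.127, 0.0533]
tcp_rot: [3.141, 0.0, 0.025]
wrist_force: [0.5, -1.8, 0.0]
width: 0.0234
finger_force: 59.5
```

Request:
arm_command:
  plan:
    - [0,0.007,0,0]
    - [0,0.007,0,0]
    - [0,0.007,0,0]
    - [0,0.007,0,0]
    - [0,0.007,0,0]
    - [0,0.007,0,0]
    - [0,0,0,0]

```text
time_s: 22.88
eef_pos: [0.6167, 0.0847, 0.0533]
tcp_rot: [3.141, -0.0, 0.025]
wrist_force: [0.8, -2.3, 0.9]
width: 0.0228
finger_force: 59.8
```

Request:
arm_command:
  plan:
    - [0,0.007,0,0]
    - [0,0.007,0,0]
    - [0,0.007,0,0]
    - [0,0.007,0,0]
    - [0,0.007,0,0]
    - [0,0.007,0,0]
    - [0,0,0,0]

```text
time_s: 23.75
eef_pos: [0.6178, 0.0426, 0.0533]
tcp_rot: [3.141, -0.0, 0.025]
wrist_force: [0.1, -3.9, 2.8]
width: 0.023
finger_force: 60.0
```

Request:
arm_command:
  plan:
    - [0,0.007,0,0]
    - [0,0.007,0,0]
    - [0,0.007,0,0]
    - [0,0.007,0,0]
    - [0,0.006,0,0]
    - [0,0.004,0,0]
    - [0,0,0,0]
    - [0,0,0,0]

```text
time_s: 24.75
eef_pos: [0.6187, 0.0051, 0.0533]
tcp_rot: [3.141, -0.0, 0.025]
wrist_force: [-0.2, -2.5, 4.3]
width: 0.0228
finger_force: 60.2
```

```bash
python3 - <<'E'
from h import *
T=r.grab_frame('top');S=r.grab_frame('side')
for n,f in(('T',T),('S',S)):
  a=lm('box_end',f);print(n,a,[atz(f,x[0],.0425).round(4) for x in a])
g=lambda a:cv2.resize(a,(400,300),interpolation=cv2.INTER_CUBIC)
E
```

```text
T [] []
S [([258.7, 205.1], 0.96), ([372.4, 173.7], 0.24)] [array([ 0.6263, -0.0049,  0.0425]), array([ 0.3834, -0.1888,  0.0425])]
```

The box is about 38 mm short of home. I'll part the fingers just enough, lift out, close them and come down behind the end face.

Request:
arm_command:
  plan:
    - [0,0,0,0]
    - [0,0,0,0]
    - [0,0,0,0]
    - [0,0,0,0]
  fingers: 0.6

```text
time_s: 25.45
eef_pos: [0.6185, 0.006, 0.0531]
tcp_rot: [-3.142, 0.0, 0.026]
wrist_force: [0.3, 0.6, 0.6]
width: 0.0343
finger_force: 0.0
```

Request:
arm_command:
  plan:
    - [0,0,-0.02,0]
    - [0,0,-0.03,0]
    - [0,0,-0.03,0]
    - [0,-0.025,-0.01,0]
    - [0,-0.03,0,0]
    - [0,0,0,0]

```text
time_s: 26.2
eef_pos: [0.6176, 0.0624, 0.145]
tcp_rot: [-3.141, -0.002, 0.027]
wrist_force: [0.3, -0.8, 0.1]
width: 0.0345
finger_force: 0.0
```

Request:
arm_command:
  plan:
    - [0,0,0,0]
    - [0,0,0,0]
    - [0,0,0.03,0]
    - [0,0,0.03,0]
    - [0,0,0.03,0]
    - [0,0,0,0]
    - [0,0.01,0,0]
    - [0,0.01,0,0]
    - [0,0.005,0,0]
    - [0,0,0,0]
  fingers: 1

```text
time_s: 27.45
eef_pos: [0.6182, 0.0352, 0.0539]
tcp_rot: [-3.142, -0.001, 0.024]
wrist_force: [0.4, -0.0, -0.3]
width: -0.0003
finger_force: 0.0
```

Request:
arm_command:
  plan:
    - [0,0.006,0,0]
    - [0,0.006,0,0]
    - [0,0.006,0,0]
    - [0,0.006,0,0]
    - [0,0,0,0]

```text
time_s: 28.08
eef_pos: [0.6187, 0.0124, 0.0535]
tcp_rot: [-3.141, -0.0, 0.025]
wrist_force: [-1.0, 4.6, 2.2]
width: 0.0001
finger_force: 2.2
```

Request:
arm_command:
  plan:
    - [0,0.004,0,0]
    - [0,0.004,0,0]
    - [0,0.004,0,0]
    - [0,0,0,0]

```text
time_s: 28.58
eef_pos: [0.6187, -0.0, 0.0533]
tcp_rot: [-3.142, 0.0, 0.026]
wrist_force: [-1.0, 1.4, 1.9]
width: 0.0002
finger_force: 0.9
```

Request:
arm_command:
  plan:
    - [0,0.003,0,0]
    - [0,0.003,0,0]
    - [0,0,0,0]

```text
time_s: 28.95
eef_pos: [0.6191, -0.0065, 0.0532]
tcp_rot: [3.141, -0.0, 0.025]
wrist_force: [-0.3, 1.1, 0.9]
width: -0.0001
finger_force: 0.9
```

Request:
arm_command:
  plan:
    - [0,0.002,0,0]
    - [0,0.002,0,0]
    - [0,0,0,0]

```text
time_s: 29.32
eef_pos: [0.6183, -0.0074, 0.0533]
tcp_rot: [-3.138, 0.001, 0.024]
wrist_force: [-1.6, 17.5, 4.0]
width: -0.0003
finger_force: 9.0
```

Request:
arm_command:
  plan:
    - [0,0.002,0,0]
    - [0,0,0,0]

```text
time_s: 29.58
eef_pos: [0.6179, -0.0076, 0.0533]
tcp_rot: [-3.136, 0.002, 0.024]
wrist_force: [-3.3, 26.9, 6.5]
width: 0.0001
finger_force: 13.6
```

```bash
python3 - <<'E'
from h import *
S=r.grab_frame('side');T=r.grab_frame('top')
for n,f in(('S',S),('T',T)):
  for q,z in(('box_end',.0425),('box_mouth',.0425),('catch',.05),('lid_edge',.084)):
    a=lm(q,f);print(n,q,a,[atz(f,x[0],z).round(4) for x in a])
E
```

```text
S box_end [] []
S box_mouth [] []Traceback (most recent call last):
  File "<stdin>", line 5, in <module>
  File "h.py", line 5, in lm
    return [(np.round(np.array(d['xy'])*[640,400],1).tolist(),round(d['conf'],2)) for d in r.landmark_of(q,f)[:2]]
                                                                                           ~~~~~~~~~~~~~^^^^^
ValueError: it knows: accessory_box, beam_tip, blue_reel, box_end, box_mouth, lid_edge, machine, red_reel, tape
```

It has hit a hard stop: 27 N with no further travel, at the expected home position. I'll back off, lift clear and check.

Request:
arm_command:
  plan:
    - [0,-0.006,0,0]
    - [0,-0.02,0,0]
    - [0,-0.03,0,0]
    - [0,-0.02,-0.02,0]
    - [0,-0.02,-0.04,0]
    - [0,-0.03,-0.04,0]
    - [0,-0.03,-0.04,0]
    - [0,-0.03,-0.04,0]
    - [-0.01,0.02,-0.03,0]
    - [0,0,0,0]
    - [0,0,0,0]

```text
time_s: 31.15
eef_pos: [0.6046, 0.1536, 0.2634]
tcp_rot: [-3.142, -0.0, 0.025]
wrist_force: [-0.0, 0.2, -0.1]
width: -0.0003
finger_force: 0.0
```

```bash
python3 - <<'E'
from fit import *
o=r.observe();print(o['eef_pos'],o['wrist_force'])
S=r.grab_frame('side');W=r.grab_frame('wrist')
qm=np.array([.6196,-.0486,.025]);hm=qm+[-.19*-np.sin(.025),-.19,0]
home=np.array([qm[0]+.19*np.sin(.025),qm[1]-.19*np.cos(.025),.025]);print('home pred',home.round(4))
for n,f in(('S',S),('W',W)):
  for q,L in(('box_end',[0,.205,.0425]),('lid_edge',[-.104,.0965,.0845])):
    a=lm(q,f);X=place(np.array([L]),home)[0];print(n,q,a,'expected px',proj(f,X).round(1),[atz(f,x[0],L[2]).round(4) for x in a],X.round(4))
# end-block outer top edge / sides from line segments in wrist view
f=W;g=cv2.cvtColor(f['image'],cv2.COLOR_RGB2GRAY);L=cv2.createLineSegmentDetector().detect(g)[0][:,0]
c,s=np.cos(.025),np.sin(.025)
for a in L:
  P,Q=[atz(f,x,.085)[:2]-qm[:2] for x in(a[:2],a[2:])]
  P,Q=[np.array([c*v[0]+s*v[1],-s*v[0]+c*v[1]])*1e3 for v in(P,Q)]
  if np.linalg.norm(P-Q)>25 and max(abs(P[0]),abs(Q[0]))<125 and min(P[1],Q[1])>-200 and max(P[1],Q[1])<50: print('mach-frame mm',P.round(1),Q.round(1))
E
```

```text
[0.60460875 0.15362973 0.26344215] [-0.01380706  0.15601686 -0.11750102]
home pred [ 0.6243 -0.2385  0.025 ]
S box_end [([267.3, 195.1], 0.97)] expected px [265.7 197.7] [array([ 0.6188, -0.0435,  0.0425])] [ 0.6192 -0.0336  0.0425]
S lid_edge [([316.6, 161.4], 0.6)] expected px [317.7 163. ] [array([ 0.5224, -0.1506,  0.0845])] [ 0.518  -0.1447  0.0845]
W box_end [([497.4, 152.2], 0.79), ([517.6, 152.2], 0.62)] expected px [495.7 151.7] [array([ 0.6187, -0.0355,  0.0425]), array([ 0.6193, -0.0571,  0.0425])] [ 0.6192 -0.0336  0.0425]
W lid_edge [([602.0, 258.2], 0.83)] expected px [603.2 257.7] [array([ 0.5174, -0.1436,  0.0845])] [ 0.518  -0.1447  0.0845]
mach-frame mm [25.5  0.3] [-24.    0.6]
mach-frame mm [ -89.9 -110.8] [ -64.7 -107.8]
mach-frame mm [ -64.5 -108.7] [ -26.9 -108.8]
mach-frame mm [-47.5   0.2] [-102.6    0.9]
mach-frame mm [-37.7 -24.6] [ -37.8 -107.2]
mach-frame mm [-26.9   5.7] [44.4  5.6]
mach-frame mm [-98.7   6. ] [-66.5   5.9]
mach-frame mm [-39.9 -72. ] [-39.1   4.7]
mach-frame mm [ 51.1 -85.8] [51.2 25.4]
mach-frame mm [-33.2 -71. ] [ 28.9 -71.2]
mach-frame mm [-42.   -6.9] [-42.1 -52.7]
mach-frame mm [ -48.2 -106.4] [-48.   -1.8]
mach-frame mm [39.4  5. ] [ 40.  -88.9]
mach-frame mm [ 37.4 -89.7] [ 37.5 -23. ]
mach-frame mm [-112.4 -120.2] [-112.2  -62.2]
mach-frame mm [50.  26.9] [-99.7  27.7]
mach-frame mm [40.3 41.1] [-59.4  41.4]
mach-frame mm [ -34.9 -106.4] [-34.4 -73.1]
mach-frame mm [-51.3  39.2] [39.1 39.1]
mach-frame mm [-42.1 -55.2] [ -42.1 -107.2]
mach-frame mm [-105.7  -56.9] [-105.7  -13.7]
mach-frame mm [ -43.4 -106.3] [-43.4  -9.7]
```

The measured end face is at +27 mm, the slot edges are at ±39.5 mm and the skew is about 0.005 rad. The lid's lip lies where a shut lid should have it. The box is home and the robot is clear, so I'm handing in.

```bash
python3 -c "
from cell import r
print(r.sign_off())"
```

```text
the job is handed in; nothing more can be done
None
```

The job is handed in. I shut the lid, slid the box onto the free arm and pushed it against a hard stop at the expected home position; I inferred the catch click from that stop and the measured pose, because the ball itself can't be seen.

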